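# Update the flip tags on the stock board

### The job

The bins on the stock board were refilled overnight, but the hinged tags in front of them are out of date. Look into each bin and, pushing lightly with a fingertip, flip the tags that are wrong, so that every bin with stock in it has its tag lying back towards the bin (round dot showing) and the empty bin has its tag lying forward towards you (two bars showing). Do not grip the tags, and leave the bins, the stock and the pen on the board where they are.

Things in the scene. Friction and masses are not known exactly. Their poses are not given: they have to be found in the camera images.
- board: flat grey stock board, 307 mm deep (x) by 400 mm wide (y), top 6 mm above the worktop; fixed. Origin: on the worktop, under the line of the four tag hinges, half-way along the row. x axis from the tags to the bins, y axis along the row; four bays at y = -138, -46, +46 and +138 mm, each with one tag and, behind it, one bin.
- stand_a: aluminium hinge stand of tag_a, 40 x 62 mm, fixed on the board in one of the four bays (which one varies); cheeks and rests reach 40 mm above the worktop. Origin: on the board's top under the hinge, whose pin runs along y 22 mm higher. x axis towards this bay's bin. Its white tag is 44 mm wide, 4 mm thick, 60 mm from hinge to free edge, 14 g, and swings freely between two rests.
- tag_a (a joint): swing of the tag on stand_a, rad: 0 upright; +0.61 lying back on its rear rest, towards the bin, round dot up; -0.61 lying forward on its front rest, towards the robot, two bars up. Lying, its free edge is 34 mm behind or in front of the hinge, 77 mm above the worktop. Well under 1 N moves it; some 0.2 rad past upright it drops by itself onto the other rest within a second.
- stand_b: aluminium hinge stand of tag_b, 40 x 62 mm, fixed on the board in one of the four bays (which one varies); cheeks and rests reach 40 mm above the worktop. Origin: on the board's top under the hinge, whose pin runs along y 22 mm higher. x axis towards this bay's bin. Its white tag is 44 mm wide, 4 mm thick, 60 mm from hinge to free edge, 14 g, and swings freely between two rests.
- tag_b (a joint): swing of the tag on stand_b, rad: 0 upright; +0.61 lying back on its rear rest, towards the bin, round dot up; -0.61 lying forward on its front rest, towards the robot, two bars up. Lying, its free edge is 34 mm behind or in front of the hinge, 77 mm above the worktop. Well under 1 N moves it; some 0.2 rad past upright it drops by itself onto the other rest within a second.
- stand_c: aluminium hinge stand of tag_c, 40 x 62 mm, fixed on the board in one of the four bays (which one varies); cheeks and rests reach 40 mm above the worktop. Origin: on the board's top under the hinge, whose pin runs along y 22 mm higher. x axis towards this bay's bin. Its white tag is 44 mm wide, 4 mm thick, 60 mm from hinge to free edge, 14 g, and swings freely between two rests.
- tag_c (a joint): swing of the tag on stand_c, rad: 0 upright; +0.61 lying back on its rear rest, towards the bin, round dot up; -0.61 lying forward on its front rest, towards the robot, two bars up. Lying, its free edge is 34 mm behind or in front of the hinge, 77 mm above the worktop. Well under 1 N moves it; some 0.2 rad past upright it drops by itself onto the other rest within a second.
- stand_d: aluminium hinge stand of tag_d, 40 x 62 mm, fixed on the board in one of the four bays (which one varies); cheeks and rests reach 40 mm above the worktop. Origin: on the board's top under the hinge, whose pin runs along y 22 mm higher. x axis towards this bay's bin. Its white tag is 44 mm wide, 4 mm thick, 60 mm from hinge to free edge, 14 g, and swings freely between two rests.
- tag_d (a joint): swing of the tag on stand_d, rad: 0 upright; +0.61 lying back on its rear rest, towards the bin, round dot up; -0.61 lying forward on its front rest, towards the robot, two bars up. Lying, its free edge is 34 mm behind or in front of the hinge, 77 mm above the worktop. Well under 1 N moves it; some 0.2 rad past upright it drops by itself onto the other rest within a second.
- bin_a: grey open stock bin, loose, 140 mm deep (x), 86 mm wide (y), 3 mm walls; front lip 32 mm high, rear half 72 mm. It stands in one of the four bays (which one varies), front lip 110 mm behind the hinge line, centre 180 mm. Origin: centre of its underside; x axis to the rear. In stock if any of the stock things stands in it, else empty.
- bin_b: grey open stock bin, loose, 140 mm deep (x), 86 mm wide (y), 3 mm walls; front lip 32 mm high, rear half 72 mm. It stands in one of the four bays (which one varies), front lip 110 mm behind the hinge line, centre 180 mm. Origin: centre of its underside; x axis to the rear. In stock if any of the stock things stands in it, else empty.
- bin_c: grey open stock bin, loose, 140 mm deep (x), 86 mm wide (y), 3 mm walls; front lip 32 mm high, rear half 72 mm. It stands in one of the four bays (which one varies), front lip 110 mm behind the hinge line, centre 180 mm. Origin: centre of its underside; x axis to the rear. In stock if any of the stock things stands in it, else empty.
- bin_d: grey open stock bin, loose, 140 mm deep (x), 86 mm wide (y), 3 mm walls; front lip 32 mm high, rear half 72 mm. It stands in one of the four bays (which one varies), front lip 110 mm behind the hinge line, centre 180 mm. Origin: centre of its underside; x axis to the rear. In stock if any of the stock things stands in it, else empty.
- carton_mid (a point): stock: white and blue carton 120 x 70 x 70 mm, loose in a bin; its centre
- cup_1_mid (a point): stock: specimen cup with screw lid, 62 mm across, 61 mm high, loose in a bin; its centre
- cup_2_mid (a point): stock: specimen cup with screw lid, 62 mm across, 61 mm high, loose in a bin; its centre
- roll_1_mid (a point): stock: brown tape roll standing on end, 36 mm across, 46 mm high, loose in a bin; its centre
- roll_2_mid (a point): stock: brown tape roll standing on end, 36 mm across, 46 mm high, loose in a bin; its centre
- roll_3_mid (a point): stock: brown tape roll standing on end, 36 mm across, 46 mm high, loose in a bin; its centre
- roll_4_mid (a point): stock: brown tape roll standing on end, 36 mm across, 46 mm high, loose in a bin; its centre
- pen: bystander: marker pen 135 x 12 x 14 mm, loose, lying on the board between the tags and the bins along the row (its top 20 mm above the worktop); origin under its middle
Mind the look-alikes: they are no part of the job. Leave any orange look-alike of the bin_d alone.

How it is judged:
By the outcome, as a careful person would: the job done as asked, in the order asked, and still so for the second after the job is handed in, with the robot touching nothing.
It also fails if it takes over 54 s, if anything falls off the work surface, if the arm or the gripper's body presses on something with over 40 N, if the wrist force passes 120 N, or if a joint passes its speed limit or range.

### The arm

A 6-joint arm with a two-finger parallel gripper is mounted at the origin on a cart in front of the work surface, level with it; the furniture and walls round the work are solid. World frame = base frame: x ahead of the robot, y to its left, z up, the work surface at z = 0. Lengths are in m, angles in rad, forces in N, time in s.
With the tool pointing down it reaches from about 0.3 to 0.875 m from the base axis. Payload 6.4 kg.
Tool frame: the origin (TCP) lies where the fingers leave the gripper's body, on its centre line; the fingertips stand 73 mm ahead of it and the grasp point (between the pads) lies 54 mm ahead of it; z points along the fingers, y is the line along which they close (so a half turn about z gives the same grasp; the last joint's range is limited). The gripper opens to 85 mm and grips with 20 to 120 N. Pads are 22 mm wide; open, the fingers measure 114 mm over their backs; the gripper's body (76 mm by 85 mm) begins 54 mm behind the grasp point. The pads swing forward as they close: fully open they stand 13 mm farther back than shut.
Start: joints at [-1.459, 0.181, 1.607, -0, 1.354, -0.206], TCP at [0.18, -0.546, 0.304] pointing down, gripper open.
Joint ranges: [-2.99, 2.99], [-0.89, 2.07], [0.3, 2.58], [-1.14, 4.28], [0, 2.63], [-3.12, 3.12]. Speed limits (rad/s): [2.57, 2.57, 3.01, 3.14, 3.14, 3.14].

### API

Orientations are given as a unit quaternion [w, x, y, z].
In Python, from bench import ctrl gives the robot as it stands.
- The arm moves only by the tool carry_out, never from a script. Its argument "steps" is one flat list of numbers, 7 for each row, row after row: the shift along the tool's x, y, z in m, then the turn, a rotation vector about the tool's x, y, z in rad, then the opening, from 0 (shut) to 1 (fully open). In form: [dx, dy, dz, wx, wy, wz, claw, dx, dy, dz, wx, wy, wz, claw, ...]. A call has 1 to 20 rows; each row is the pose to reach, as a shift and turn from the pose commanded when the call began, along the tool's axes at that moment; what a row does not reach only later rows make up. A row lasts 1/10 s, in which the tool goes at most 50 mm and 8.59 degrees, less where a joint would pass 70% of its speed; a pose out of reach is approached as far as the arm can. A call with a gripper value outside its range is refused whole. The fingers move at their own pace and stop on an object; the grip force is fixed at half the most. Time passes only in rows, so rows that repeat a pose let the fingers close. It gives the time, the measured TCP pose, the force, the opening and the grip force at its end, in the units of the state.
- ctrl.get_obs(): the state, without advancing time (a new reading comes with each control period).
- ctrl.camera(name): name is "side" or "top" or "wrist"; returns the picture (384x512x3 uint8, red, green, blue); there is no depth.
- ctrl.camera_params(name): a dict with "vertical_fov" (degrees; the focal length in pixels is half the picture's height over the tangent of half this angle, whatever the lens; pixels are square), "cx", "cy" (the principal point, pixels), "k1" (the pictures are not rectified: a ray, as slopes to the right and down, at radius r is drawn at 1 + k1 r^2 times it, then the intrinsics apply), "cam_to_world" (4x4, takes a point from camera to world coordinates); the wrist camera has in their place "hand_eye" (4x4, takes a point from camera to tool coordinates, whose origin is the TCP and whose axes are the flange's). Camera axes: x right, y down, z forward; pixel columns grow to the right and rows downward; lengths in m; the calibration is good to about 2 mm. A picture is of the moment at which its call begins: read the wrist's pose just before it. camera_params takes no time and is no camera call.
- ctrl.hand_in(): hands the job in; it is judged then, once.
The state is a dict: "time_s": time; "q": joint angles; "dq": joint speeds; "joint_efforts": joint torques, N m; "eef_pos": TCP position; "eef_rot": TCP orientation; "wrist_force": force on the tool from outside, world axes, zero at the start; "torque": the same for the moment, N m; "opening": opening from 0.0 (shut) to 1.0 (fully open); "grasp_force": force on a finger pad.
Only numpy, scipy, OpenCV 4.12 (cv2) and the standard library are available. Lean on these libraries where they do the work, as an engineer would, in place of code of your own. Each camera call takes 0.05 s, during which the arm holds its last target. There are 200 camera calls.

## Working session

There is one attempt and no reset: what is moved stays moved. The work goes in short steps, Python scripts to look and compute and a tool call to move; the robot and the scene stay as the last step left them, time stands still between calls to the robot, and variables do not carry over. Pictures are saved under pics/ and viewed, at most 10 in all, crops included, and the job is handed in when it is done.

Besides the shell and the picture viewer there is one more tool, called after "Emit:" as a command line: name --argument value ..., lists and objects as JSON in quotes. carry_out: Moves the arm, as the interface text tells. Its arguments: {"type":"object","properties":{"steps":{"type":"array"}},"required":["steps"]}

```bash
mkdir -p pics; python3 - <<'E'
from bench import ctrl
import cv2,numpy as np
for n in("top","side"):
    cv2.imwrite(f"pics/{n}0.png",cv2.cvtColor(ctrl.camera(n),cv2.COLOR_RGB2BGR))
    print(n,ctrl.camera_params(n))
print(ctrl.camera_params("wrist"))
o=ctrl.get_obs();print(o['time_s'],o['eef_pos'],o['eef_rot'])
E
```

```text
top {'vertical_fov': 44.58867276799837, 'cx': 253.16629069437263, 'cy': 191.142309105747, 'k1': 0.007061520681136275, 'cam_to_world': array([[-0.00398591, -0.98137803,  0.192045  ,  0.42383379],
       [-0.99963102, -0.00124983, -0.02713423,  0.00763404],
       [ 0.02686896, -0.19208229, -0.98101093,  1.20557495],
       [ 0.        ,  0.        ,  0.        ,  1.        ]])}
side {'vertical_fov': 47.26698410842658, 'cx': 259.37377651709113, 'cy': 192.98584978759484, 'k1': -0.13463544067856104, 'cam_to_world': array([[-9.49950561e-01, -2.07625460e-01,  2.33421505e-01,
         4.22442735e-01],
       [-3.12400065e-01,  6.32212777e-01, -7.09022711e-01,
         6.45038792e-01],
       [-3.60890998e-04, -7.46457416e-01, -6.65433089e-01,
         6.87393330e-01],
       [ 0.00000000e+00,  0.00000000e+00,  0.00000000e+00,
         1.00000000e+00]])}
{'vertical_fov': 63.395851801081555, 'cx': 252.24936667425823, 'cy': 188.1607816784569, 'k1': 0.013808170957070848, 'hand_eye': array([[ 3.44905392e-04, -9.48361213e-01, -3.17192200e-01,
         8.17164236e-02],
       [ 9.99999871e-01,  4.44987847e-04, -2.43082481e-04,
         3.79409801e-05],
       [ 3.71676670e-04, -3.17192075e-01,  9.48361244e-01,
        -7.00029239e-02],
       [ 0.00000000e+00,  0.00000000e+00,  0.00000000e+00,
         1.00000000e+00]])}
0.1 [ 0.17966305 -0.54579533  0.30304924] [-8.14485163e-04  9.87397531e-01  1.58257544e-01  3.93107347e-05]
```

View pics/top0.png

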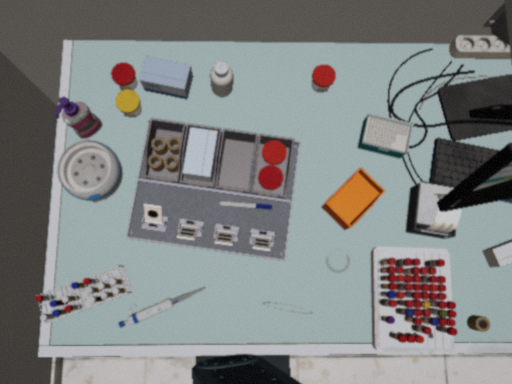

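View pics/side0.png

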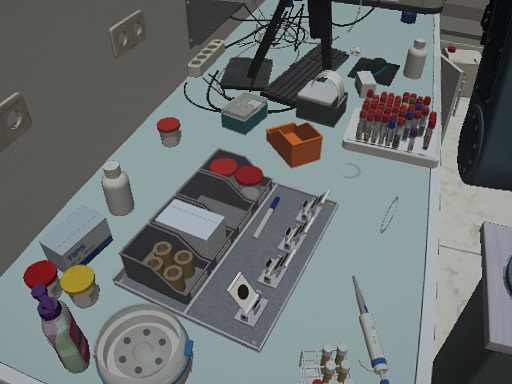

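```bash
cat > h.py <<'E'
import numpy as np,cv2
from bench import ctrl
def ray(n,uv):
    p=ctrl.camera_params(n);f=192/np.tan(np.radians(p['vertical_fov']/2))
    d=(np.array(uv,float)-[p['cx'],p['cy']])/f
    s=d.copy()
    for _ in range(10): s=d/(1+p['k1']*(s@s))
    if n=='wrist':
        from scipy.spatial.transform import Rotation as R
        o=ctrl.get_obs();T=np.eye(4);T[:3,:3]=R.from_quat(np.roll(o['eef_rot'],-1)).as_matrix();T[:3,3]=o['eef_pos'];M=T@p['hand_eye']
    else: M=p['cam_to_world']
    return M[:3,3],M[:3,:3]@np.r_[s,1]
def plane(n,uv,z):
    c,d=ray(n,uv);return c+d*(z-c[2])/d[2]
E
python3 - <<'E'
from h import *
a=cv2.imread('pics/top0.png')[105:270,115:310]; a=cv2.resize(a,None,fx=4,fy=3.6*4/3.6,interpolation=cv2.INTER_CUBIC)[:600*2]
a=cv2.resize(a,(780,int(780*165/195)))[60:660]
cv2.imwrite('pics/topc.png',a)
b=cv2.imread('pics/side0.png')[180:330,215:345]; cv2.imwrite('pics/sidec.png',cv2.resize(b,None,fx=4,fy=4,interpolation=cv2.INTER_CUBIC))
E
```

```text
(no output)
```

View pics/topc.png

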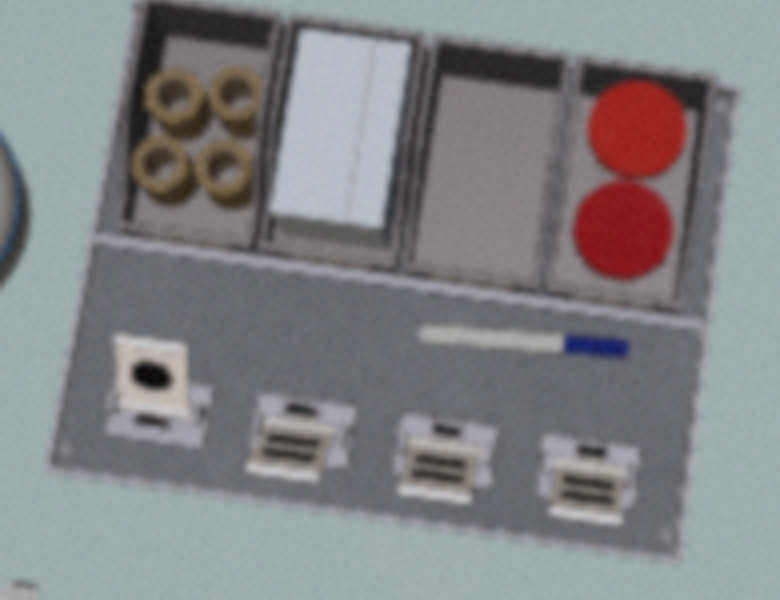

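View pics/sidec.png

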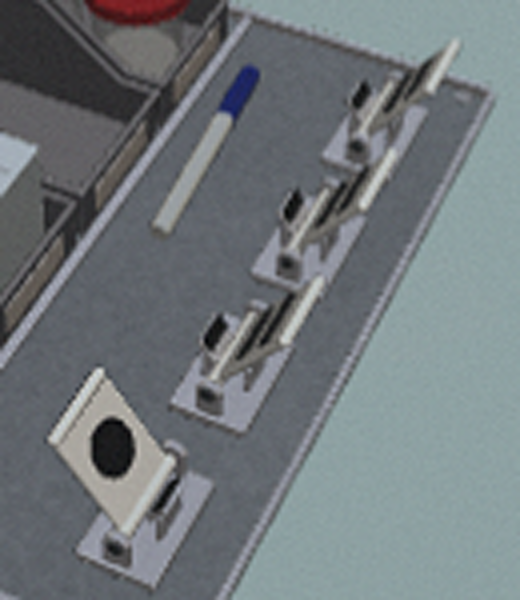

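```bash
python3 - <<'E'
from h import *
P=lambda u,v,z:plane('top',(115+u/4,105+(v+60)/4),z)
for n,(a,b,z) in dict(board=((52,466),(678,555),.006),strip=((95,238),(708,322),.006)).items():
    A,B=P(*a,z),P(*b,z);d=A-B;print(n,A,B,np.linalg.norm(d),np.arctan2(-d[0],d[1]));yaw=np.arctan2(-d[0],d[1])
ex=np.array([np.cos(yaw),np.sin(yaw),0]);ey=np.array([-ex[1],ex[0],0])
A,B=P(52,466,.006),P(678,555,.006);A2,B2=P(95,238,.006),P(708,322,.006)
print('strip-front dist',(A2+B2-A-B)@ex/2)
for n,a,b in(('t2',(248,472),(320,481)),('t3',(397,490),(470,501)),('t4',(549,512),(621,523))):
    e=(P(*a,.077)+P(*b,.077))/2; h=e+.034*ex;print(n,'edge',e,'hinge',h,'along',(e-(A+B)/2)@ey,(e-(A+B)/2)@ex)
o=ctrl.get_obs();print(o['eef_pos'],o['opening'],yaw)
E
```

```text
board [0.54072723 0.29333669 0.006     ] [ 0.48353798 -0.10457619  0.006     ] 0.4020015759408914 -0.1427455242228157
strip [0.68919429 0.27254372 0.006     ] [ 0.63393721 -0.12671817  0.006     ] 0.4030674914272356 -0.13752447434964138
strip-front dist 0.15096526738221222
t2 edge [0.52728334 0.13805161 0.077     ] hinge [0.56096232 0.1333905  0.077     ] along 0.045336064846392646 0.00902071974546745
t3 edge [0.5157502  0.04843911 0.077     ] hinge [0.54942919 0.043778   0.077     ] along -0.0450114411319193 0.009881576927557242
t4 edge [ 0.50243002 -0.0424142   0.077     ] hinge [ 0.536109   -0.04707531  0.077     ] along -0.13683303241211162 0.009142361795791162
[ 0.17966305 -0.54579533  0.30304924] 0.999832539809475 -0.13752447434964138
```

Taking the pixels in the full top image, the tags that could be confused are at (153,214) with a dot, and (188,231), (225,236) and (262,240) with bars. The orange tray at (353,198) is a look-alike and stays where it is.

From left to right the bins hold rolls, a carton, nothing, and cups. So the two wrong tags are (188,231), in front of the carton, and (262,240), in front of the cups. The crops confirm this.

I'll do the cups tag first and move in front of it at height.

Emit:
carry_out --steps '[0.436,-0.391,0,0,0,0.458,0,0.436,-0.391,0,0,0,0.458,0,0.436,-0.391,0,0,0,0.458,0,0.436,-0.391,0,0,0,0.458,0,0.436,-0.391,0,0,0,0.458,0,0.436,-0.391,0,0,0,0.458,0,0.436,-0.391,0,0,0,0.458,0,0.436,-0.391,0,0,0,0.458,0,0.436,-0.391,0,0,0,0.458,0,0.436,-0.391,0,0,0,0.458,0,0.436,-0.391,0,0,0,0.458,0,0.436,-0.391,0,0,0,0.458,0,0.436,-0.391,0,0,0,0.458,0,0.436,-0.391,0,0,0,0.458,0,0.436,-0.391,0,0,0,0.458,0,0.436,-0.391,0,0,0,0.458,0,0.436,-0.391,0,0,0,0.458,0,0.436,-0.391,0,0,0,0.458,0]'

```text
time_s: 1.9
eef_pos: [0.4715, -0.0394, 0.304]
eef_rot: [0.0, 0.997, -0.071, 0.0]
wrist_force: [0.1, -0.8, 0.2]
opening: -0.0
grasp_force: 0.0
```

```bash
python3 - <<'E'
from h import *
from scipy.spatial.transform import Rotation as R
o=ctrl.get_obs();r=R.from_quat(np.roll(o['eef_rot'],-1))
print(o['time_s'],o['eef_pos'],o['opening'],r.as_matrix().round(3))
cv2.imwrite('pics/w1.png',cv2.cvtColor(ctrl.camera('wrist'),cv2.COLOR_RGB2BGR))
for h in ([.5609,.1334,.132],[.5361,-.0471,.132]):
    print(r.inv().apply(np.array(h)-o['eef_pos']))
E
```

```text
1.9 [ 0.47150146 -0.03935297  0.30396028] -0.0003173756746296699 [[ 0.99  -0.141  0.   ]
 [-0.141 -0.99  -0.   ]
 [ 0.     0.    -1.   ]]
[ 0.06406274 -0.18367088  0.17195056]
[ 0.065017   -0.00147764  0.17197073]
```

View pics/w1.png

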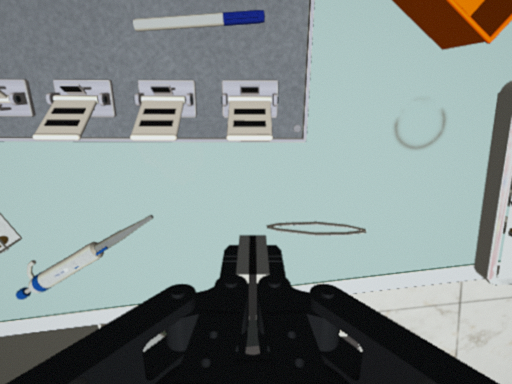

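The wrist view shows the cups tag centred on the shut fingers, at columns 228-272 with the fingers at about 252. Next I descend in front of it, push towards the bin and lift.

Emit:
carry_out --steps '[0,-0.001,0.05,0,0,0,0,0,-0.001,0.1,0,0,0,0,0,-0.001,0.15,0,0,0,0,0,-0.001,0.172,0,0,0,0,0,-0.001,0.172,0,0,0,0,0.01,-0.001,0.172,0,0,0,0,0.02,-0.001,0.172,0,0,0,0,0.028,-0.001,0.172,0,0,0,0,0.036,-0.001,0.172,0,0,0,0,0.044,-0.001,0.172,0,0,0,0,0.052,-0.001,0.172,0,0,0,0,0.058,-0.001,0.172,0,0,0,0,0.064,-0.001,0.172,0,0,0,0,0.07,-0.001,0.172,0,0,0,0,0.075,-0.001,0.172,0,0,0,0,0.075,-0.001,0.172,0,0,0,0,0.075,-0.001,0.13,0,0,0,0,0.075,-0.001,0.09,0,0,0,0,0.04,-0.001,0.05,0,0,0,0,0,-0.001,0.05,0,0,0,0]'

```text
time_s: 3.95
eef_pos: [0.4743, -0.0386, 0.2592]
eef_rot: [0.001, 0.998, -0.07, 0.005]
wrist_force: [-0.1, 0.5, 0.2]
opening: 0.003
grasp_force: 0.0
```

```bash
python3 - <<'E'
from h import *
from scipy.spatial.transform import Rotation as R
o=ctrl.get_obs();r=R.from_quat(np.roll(o['eef_rot'],-1))
print(o['time_s'],o['eef_pos'],o['wrist_force'])
cv2.imwrite('pics/w2.png',cv2.cvtColor(ctrl.camera('wrist'),cv2.COLOR_RGB2BGR))
print(r.inv().apply(np.array([.5609,.1334,.132])-o['eef_pos']))
E
```

```text
3.95 [ 0.47432367 -0.03858702  0.25921638] [-0.13362411  0.46673057  0.16064656]
[ 0.06046448 -0.18263431  0.12746671]
```

View pics/w2.png

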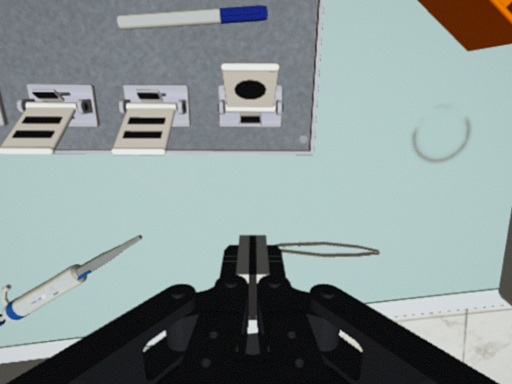

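The cups tag now lies back with its dot showing at (250,90), and the empty bin's tag is untouched. Next I do the carton tag the same way, 183 mm to the left.

Emit:
carry_out --steps '[-0.001,-0.05,0,0,0,0,0,-0.001,-0.1,0,0,0,0,0,-0.001,-0.15,0,0,0,0,0,-0.001,-0.183,0,0,0,0,0,-0.001,-0.183,0.05,0,0,0,0,-0.001,-0.183,0.1,0,0,0,0,-0.001,-0.183,0.122,0,0,0,0,0,-0.183,0.122,0,0,0,0,0.01,-0.183,0.122,0,0,0,0,0.02,-0.183,0.122,0,0,0,0,0.028,-0.183,0.122,0,0,0,0,0.036,-0.183,0.122,0,0,0,0,0.044,-0.183,0.122,0,0,0,0,0.052,-0.183,0.122,0,0,0,0,0.06,-0.183,0.122,0,0,0,0,0.067,-0.183,0.122,0,0,0,0,0.074,-0.183,0.122,0,0,0,0,0.074,-0.183,0.122,0,0,0,0,0.074,-0.183,0.08,0,0,0,0,0.07,-0.183,0.03,0,0,0,0]'

```text
time_s: 6.0
eef_pos: [0.565, 0.1337, 0.2219]
eef_rot: [0.0, 0.998, -0.07, -0.003]
wrist_force: [1.2, 0.3, 0.5]
opening: -0.003
grasp_force: 0.0
```

Emit:
carry_out --steps '[-0.04,0,-0.03,0,0,0,0,-0.09,0,-0.06,0,0,0,0,-0.13,0,-0.08,0,0,0,0,-0.16,0,-0.1,0,0,0,0,-0.16,0,-0.1,0,0,0,0,-0.16,0,-0.1,0,0,0,0,-0.16,0,-0.1,0,0,0,0]'

```text
time_s: 6.7
eef_pos: [0.4086, 0.156, 0.3231]
eef_rot: [0.0, 0.998, -0.07, -0.0]
wrist_force: [0.6, -0.3, 0.9]
opening: 0.004
grasp_force: 0.0
```

```bash
python3 - <<'E'
from h import *
o=ctrl.get_obs();print(o['time_s'],o['eef_pos'],o['wrist_force'])
w=cv2.cvtColor(ctrl.camera('wrist'),cv2.COLOR_RGB2BGR);s=cv2.cvtColor(ctrl.camera('side'),cv2.COLOR_RGB2BGR)[130:340,110:350]
cv2.imwrite('pics/w3.png',np.vstack([cv2.resize(w[:200],(700,273)),cv2.resize(s,(372,326))[:, :].copy() if 0 else cv2.copyMakeBorder(cv2.resize(s,(372,326)),0,0,0,328,0)]))
E
```

```text
6.7 [0.40861281 0.15603364 0.32308134] [ 0.57457881 -0.33561321  0.93483972]
```

View pics/w3.png

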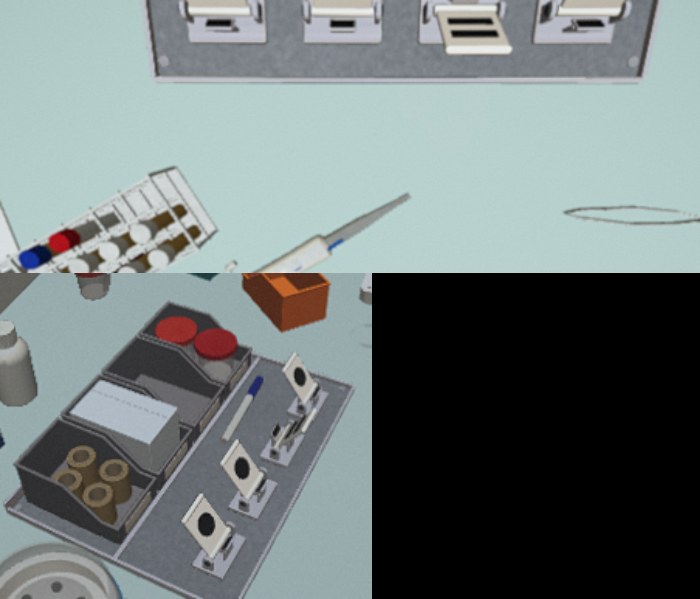

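The side view shows dots at the rolls (206,523), carton (242,470) and cups (298,377) bays, and bars at the empty bay (290,435). The pen, bins and stock haven't moved and the arm is clear, so I'm handing in.

```bash
python3 -c "
from bench import ctrl
print(ctrl.hand_in())"
```

```text
the job is handed in; nothing more can be done
None
```

I flipped the carton and cups tags back to show their dots, left the rolls tag (dot) and empty-bin tag (bars) as they were, and handed the job in at about 7 s on the robot's clock.

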